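# Turn a flatted conveyor shaft in its V-blocks and clamp it

### The arm

A 7-joint arm with a two-finger parallel gripper is mounted at the origin on the work surface. World frame = base frame: x ahead of the robot, y to its left, z up, the work surface at z = 0. Lengths are in m, angles in degrees, forces in N, time in s.
With the tool pointing down it reaches from about 0.425 to 0.875 m from the base axis. Payload 4.7 kg.
Tool frame: the origin (TCP) lies midway between the tips of the shut fingers; the grasp point (between the pads) lies 19 mm behind it (env.tcp_to_grasp is the distance from the TCP to the grasp point, in m); z points along the fingers, x is the direction in which the jaws open and shut, and the axes are right-handed (so a half turn about z gives the same grasp; the last joint's range is limited). The gripper opens to 87 mm and grips with 3 to 60 N. Pads are 19 mm wide; open, the fingers measure 117 mm over their backs; the gripper's body (75 mm by 190 mm) begins 51 mm behind the grasp point.
Start: joints at [-71.041, 18.392, -4.016, 83.108, 1.295, 78.541, -3.26], TCP at [0.203, 0.618, 0.223] pointing down, gripper open.
Joint ranges: [-163.93, 163.93], [-17.29, 119.83], [-79.2, 71.16], [3.27, 140.29], [-89.18, 269.18], [5.43, 117.66], [-154.24, 154.24]. Speed limits (degrees/s): [147.25, 147.25, 180, 180, 180, 180, 180].

### API

Orientations are given as [roll, pitch, yaw] about the fixed x, y, z axes, in that order (R = Rz(yaw) Ry(pitch) Rx(roll)).
In Python, from cell import env, viewer gives the robot as it stands.
- The arm moves only by the shell command python3 -m pendant 'ROWS' [OPENING] [FORCE]. ROWS is JSON, a list of rows, each a list of 6 numbers: the shift along the tool's x, y, z each as a share of 0.1 m, from -1 to 1, then the turn, a rotation vector about the tool's x, y, z each as a share of 90 degrees, from -1 to 1. A call has exactly 8 rows; each row is the pose to reach, as a shift and turn from the pose commanded when the call began, along the tool's axes at that moment; what a row does not reach only later rows make up. A row lasts 1/8 s, in which the tool goes at most 62.5 mm and 10.7 degrees, less where a joint would pass 70% of its speed; a pose out of reach is approached as far as the arm can. A call with a number of a shift or a turn outside -1 to 1 is refused whole. A call with a gripper value outside its range is refused whole. OPENING is the finger opening in mm, from 0 to 87, set as the call begins (- or left out, the last holds). The fingers move at their own pace and stop on an object; FORCE is the grip in N (left out, the last holds). Time passes only in rows, so rows that repeat a pose let the fingers close, or fill a call up. It gives the time, the measured TCP pose, the force and the opening at its end, in the units of the state.
- env.get_obs(): the state, without advancing time (a new reading comes with each control period).
- viewer.read_camera(name): name is "scene" or "top" or "wrist"; returns a dict with "frame" (480x640x3 uint8, red, green, blue), "fx", "fy", "cx", "cy" (pixels), "view" (4x4, takes a point from world to camera coordinates); the wrist camera has in their place "hand_eye" (4x4, takes a point from camera to tool coordinates, whose origin is the TCP and whose axes are the tool frame's). Camera axes: x right, y down, z forward; pixel columns grow to the right and rows downward; lengths in m; the calibration is good to about 2 mm. A picture is of the moment at which its call begins: read the wrist's pose just before it. There is no depth.
- env.sign_off(): hands the job in, once; it reports no verdict.
The state is a dict: "time_s": time; "qpos": joint angles; "joint_velocities": joint speeds; "effort": joint torques, N m; "tool_pos": TCP position; "tool_rot": TCP orientation; "force": force on the tool from outside, world axes, zero at the start; "wrist_torque": the same for the moment, N m; "grip_width": finger opening in m.
Only numpy, scipy, OpenCV 4.12 (cv2) and the standard library are available. Lean on these libraries where they do the work, as an engineer would, in place of code of your own. Each camera call takes 0.05 s, during which the arm holds its last target.

### The job

The dark conveyor shaft lies in the two V-blocks with the flat at its end turned away from upright. Roll the shaft in the V-blocks, without taking it out of them, until the flat faces straight up and let go of it; then swing the red-knobbed clamp arm down until its foot rests fully on the flat. Leave the jar, the staple remover and the bookend where they stand.

Things in the scene. Friction and masses are not known exactly. Their poses are not given: they have to be found in the camera images.
- fixture: Fixed green base plate, 150 x 230 x 12 mm (x -80..+70, y -115..+115), with two steel V-blocks. Origin on the table midway between the blocks; z up, y along the V groove, x across. Blocks centred at y -70 and +70, 28 mm thick along y, 72 mm wide in x, tops at z 78. Between them (y -56..+56) only the plate lies under the shaft. A 36 mm wide end stop (y -110..-102, top z 88) stands at the -y end.
- seat (a point): Where the shaft's middle lies when seated: on the axis line of the 90-degree V grooves (the fixture's y), 82 mm above the table, 70 mm from the middle of either block. Axes as the fixture's.
- shaft: Dark loose shaft, 40 mm diameter, 190 long, 0.45 to 0.8 kg. Origin: its middle, on the axis; z along the shaft, same way as the fixture's +y. From z +35 to +95 it has a bright milled flat, 26 mm wide, 15 mm from the axis; the rest is round. x points straight out of the flat, so up when the flat faces up; starts 40 to 60 degrees from up towards the fixture's +x. Stays as it is left.
- clamp (a joint): Clamp arm's opening (rad). 0: arm level over the shaft, pointing to the fixture's +x, foot full on an upward flat; grows as it is raised; starts at 1.55 to 1.85 (upright or leaning back). Stiff hinge (0.2 N m), stays where left. On the round instead of the flat the foot stops near 0.08. Bar 18 mm wide, 12 thick; the 18 x 18 mm foot, 55 mm from the hinge, reaches 15 mm below the hinge line.
- clamp_hinge (a point): Middle of the clamp arm's hinge axis, which runs along the fixture's y: 55 mm to -x and 70 mm to +y of the fixture's origin, 112 mm above the table, in a pair of green cheeks (24 mm wide in x, 38 mm over all in y, tops 124 mm above the table). Axes as the fixture's.
- clamp_knob (a point): Centre of the red knob at the end of the clamp arm, 108 mm from the hinge axis: a short cylinder 20 mm in diameter and 28 mm long, its axis parallel to the fixture's y (it can be pinched by its two end faces from above at every arm angle).
- jar: Bystander: squat brown glass jar with a cork, 80 mm diameter, 92 mm high. Origin: centre of its underside.
- staple_remover: Bystander: blue plastic staple remover, 55 x 26 x 36 mm. Origin: centre of its underside.
- bookend: Bystander: black cast-iron bookend, foot 100 x 90 mm, upright plate 136 mm high. Origin: centre of its underside.
Things that resemble listed ones, but are neither listed nor needed, are in the scene too. Leave any blue look-alike of the shaft alone.

How it is judged:
By the outcome, as a careful person would: the job done as asked, in the order asked, and still so for the second after the job is handed in, with the robot touching nothing.
It also fails if it takes over 72 s, if anything falls off the work surface, if the arm or the gripper's body presses on something with over 40 N, if the wrist force passes 120 N, or if a joint passes its speed limit or range.

## Working session

There is one attempt and no reset: what is moved stays moved. The work goes in short steps, Python scripts to look and compute and a shell command to move; the robot and the scene stay as the last step left them, time stands still between calls to the robot, and variables do not carry over. Pictures are saved under pics/ and viewed, and the job is handed in when it is done.

```bash
ls; mkdir -p pics
python3 - <<'E'
from cell import env, viewer
import cv2
o=env.get_obs(); print(o['time_s'],o['tool_pos'],o['tool_rot'],o['grip_width'],o['force'],env.tcp_to_grasp)
for n in ["scene","top"]:
    c=viewer.read_camera(n); cv2.imwrite(f'pics/{n}0.png',c['frame'][:,:,::-1]); print(n,c['fx'],c['fy'],c['cx'],c['cy']);print(c['view'])
E
```

```text
pics
0.0 [0.20237413 0.61711751 0.22145644] [1.79995092e+02 1.09481264e-01 7.18495227e+01] 0.08705104695484825 [ 0.11883684 -0.77166453  0.38112133] 0.0187
scene 529.7232454325278 529.7232454325278 319.18257764331497 230.282643123343
[[ 0.63897702  0.76916018  0.01004869 -0.37471512]
 [ 0.66635917 -0.5469549  -0.50676009 -0.29641789]
 [-0.38428351  0.33050409 -0.86202856  1.51057856]
 [ 0.          0.          0.          1.        ]]
top 552.5555918777292 552.5555918777292 326.31962343229674 244.26620880924173
[[ 0.02550471 -0.99959389 -0.01271063  0.01913213]
 [-0.98764408 -0.02322909 -0.1549825   0.587122  ]
 [ 0.15462431  0.01650636 -0.98783544  1.23741233]
 [ 0.          0.          0.          1.        ]]
```

View pics/scene0.png

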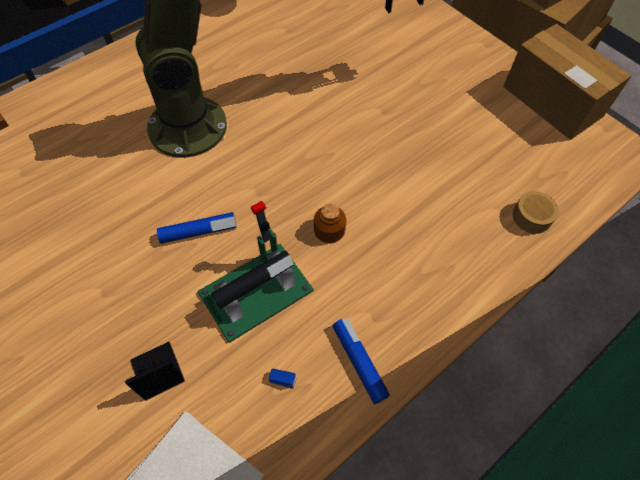

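View pics/top0.png

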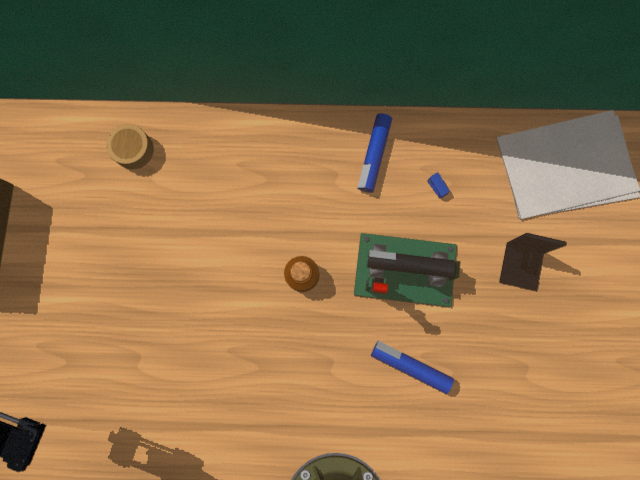

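Top view: the dark shaft (412,264) is in the green fixture, flat at its left end (382,257), and the red knob is at (380,287). Possible confusions: blue rods at (375,152) and (412,367), and the blue staple remover at (438,185). By the description I choose the dark one in the green fixture, and I'll check it in a close crop.

```bash
cat > h.py <<'E'
import numpy as np, cv2
from cell import env, viewer
from scipy.spatial.transform import Rotation as R
def cam(n):
    o=env.get_obs(); c=viewer.read_camera(n)
    if 'view' in c: V=np.array(c['view'])
    else:
        T=np.eye(4); T[:3,:3]=R.from_euler('xyz',o['tool_rot'],degrees=True).as_matrix(); T[:3,3]=o['tool_pos']
        V=np.linalg.inv(T@np.array(c['hand_eye']))
    K=np.array([[c['fx'],0,c['cx']],[0,c['fy'],c['cy']],[0,0,1]])
    return c['frame'][:,:,::-1].copy(),K,V
def ray(K,V,p):
    d=np.linalg.inv(K)@[p[0],p[1],1]; Rm=V[:3,:3]
    return -Rm.T@V[:3,3], Rm.T@d/np.linalg.norm(d)
def onz(K,V,p,z):
    o,d=ray(K,V,p); return o+d*(z-o[2])/d[2]
def tri(rs):
    A=0;b=0
    for o,d in rs:
        P=np.eye(3)-np.outer(d,d); A=A+P; b=b+P@o
    x=np.linalg.solve(A,b); return x,[np.linalg.norm((np.eye(3)-np.outer(d,d))@(x-o)) for o,d in rs]
def proj(K,V,x):
    q=K@(V[:3,:3]@np.asarray(x)+V[:3,3]); return q[:2]/q[2]
def green(f):
    h=cv2.cvtColor(f,cv2.COLOR_BGR2HSV); return cv2.inRange(h,(60,80,30),(95,255,160))
def red(f):
    h=cv2.cvtColor(f,cv2.COLOR_BGR2HSV); return cv2.inRange(h,(0,180,90),(5,255,255))|cv2.inRange(h,(174,180,90),(180,255,255))
def save(n,f,box=None,s=1):
    if box: x0,y0,x1,y1=box; f=f[y0:y1,x0:x1]
    cv2.imwrite('pics/'+n+'.png',cv2.resize(f,None,fx=s,fy=s,interpolation=cv2.INTER_CUBIC))
E
python3 - <<'E'
from h import *
rs=[]
for n,b,w in [('top',(340,220,480,320),(350,225,470,315)),('scene',(180,190,330,350),(190,190,320,345))]:
    f,K,V=cam(n); save(n+'_c',f,b,5 if n=='top' else 3.7)
    m=green(f); k=np.zeros_like(m); k[w[1]:w[3],w[0]:w[2]]=1; m=m*k
    c=max(cv2.findContours(m,cv2.RETR_EXTERNAL,cv2.CHAIN_APPROX_NONE)[0],key=cv2.contourArea)
    hl=cv2.convexHull(c); ap=cv2.approxPolyDP(hl,4,True)[:,0]
    print(n,[(tuple(p),np.round(onz(K,V,p,.012),4)) for p in ap])
    m=red(f); mm=cv2.moments(m,True); p=(mm['m10']/mm['m00'],mm['m01']/mm['m00']); print('red',p,mm['m00']); rs.append(ray(K,V,p))
print(tri(rs))
E
```

```text
top [((np.int32(354), np.int32(293)), array([ 0.4774, -0.0339,  0.012 ])), ((np.int32(361), np.int32(234)), array([ 0.6186, -0.0481,  0.012 ])), ((np.int32(455), np.int32(245)), array([ 0.5972, -0.2718,  0.012 ])), ((np.int32(454), np.int32(259)), array([ 0.5636, -0.2691,  0.012 ])), ((np.int32(374), np.int32(296)), array([ 0.4715, -0.081 ,  0.012 ]))]
red (379.82945736434107, 287.1860465116279) 129.0
scene [((np.int32(275), np.int32(240)), array([ 0.4597, -0.037 ,  0.012 ])), ((np.int32(312), np.int32(290)), array([ 0.622 , -0.0517,  0.012 ])), ((np.int32(228), np.int32(341)), array([ 0.5987, -0.2743,  0.012 ])), ((np.int32(198), np.int32(291)), array([ 0.4544, -0.2593,  0.012 ])), ((np.int32(258), np.int32(237)), array([ 0.4261, -0.0644,  0.012 ]))]
red (258.13461538461536, 206.76923076923077) 104.0
(array([ 0.47569447, -0.07730761,  0.22138789]), [np.float64(8.683676780290335e-05), np.float64(8.683676780287847e-05)])
```

View pics/top_c.png

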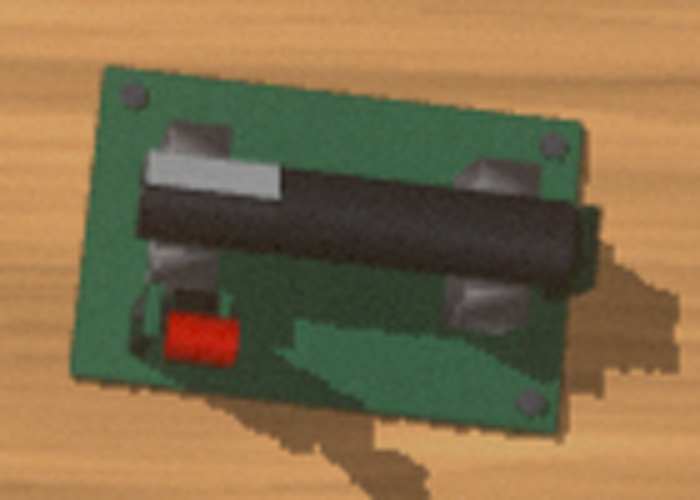

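View pics/scene_c.png

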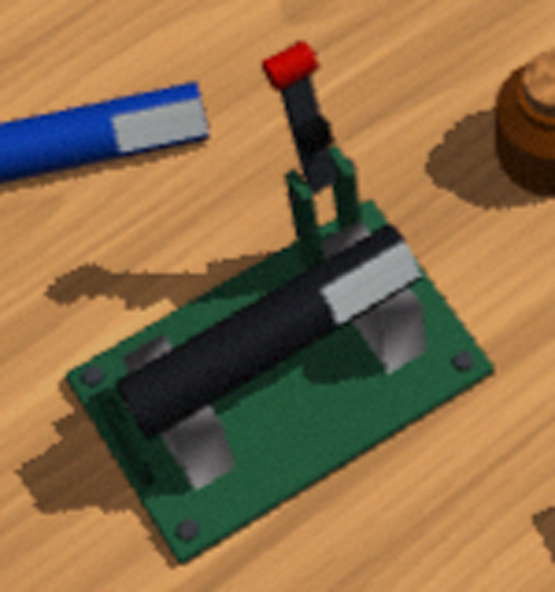

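Run:
```python
from h import *
# corner order: (+x,+y),(+x,-y),(-x,-y),(-x,+y)
L=np.array([[.07,.115],[.07,-.115],[-.08,-.115],[-.08,.115]])
P={'top':[(361,233.4),(456.4,244.6),(452,307),(354,295.6)],'scene':[(313.2,290),(228.6,341.9),(198.9,292.7),(280.5,244)]}
cs={}
for n in P:
    f,K,V=cam(n); cs[n]=(K,V)
for sel in (['top'],['scene'],['top','scene']):
    A=np.vstack([L for n in sel]); B=np.vstack([[onz(*cs[n],p,.012)[:2] for p in P[n]] for n in sel])
    a=A-A.mean(0);b=B-B.mean(0); th=np.arctan2((a[:,0]*b[:,1]-a[:,1]*b[:,0]).sum(),(a*b).sum())
    Rm=np.array([[np.cos(th),-np.sin(th)],[np.sin(th),np.cos(th)]]); t=B.mean(0)-Rm@A.mean(0)
    print(sel,np.degrees(th),t,np.round((B-(A@Rm.T+t))*1e3,1).tolist())
k=np.array([0.47569,-0.0773]);
q=Rm.T@(k-t); print('knob in fixture',q, 'ang',np.degrees(np.arctan2(.2214-.112,q[0]+.055)), np.hypot(.2214-.112,q[0]+.055))
for i in range(4): # corner heights
    print(tri([ray(*cs[n],P[n][i]) for n in P]))
```

```text
['top'] -5.240848766603814 [ 0.53996647 -0.15557968] [[-0.2, -0.7], [-0.9, 1.4], [0.6, -0.5], [0.5, -0.3]]
['scene'] -5.384994722661438 [ 0.5454183  -0.15482933] [[-2.1, -2.6], [-3.0, 1.4], [4.4, 1.8], [0.7, -0.6]]
['top', 'scene'] -5.312376760581969 [ 0.54269239 -0.15520446] [[-3.0, -0.9], [-3.5, 1.1], [-2.0, -0.9], [-2.4, -0.7], [0.8, -2.3], [-0.5, 1.7], [7.0, 2.3], [3.6, -0.1]]
knob in fixture [-0.07392744  0.07136637] ang 99.81564953379223 0.11102525750950742
(array([ 0.62139033, -0.04804637,  0.00558579]), [np.float64(0.00043463646407501395), np.float64(0.00043463646407506816)])
(array([ 0.59935695, -0.27503294,  0.00821349]), [np.float64(0.0010213570258571821), np.float64(0.001021357025857194)])
(array([ 0.4526098 , -0.26209494,  0.00232456]), [np.float64(0.003607746734369952), np.float64(0.003607746734369978)])
(array([ 0.47274403, -0.03274951,  0.00447084]), [np.float64(0.0018238616667294125), np.float64(0.0018238616667294904)])
```

The crop confirms it: dark shaft with a bright flat facing +x, between the green cheeks and the end stop. The fixture is at about (0.542,-0.155), yaw -5.3°. The knob is at (0.476,-0.077,0.221), opening about 1.74 rad, radius 111 mm against the expected 108. Next I move above the fixture.

```bash
python3 -m pendant '[[-0.15,0.15,-0.05,0,0,0.03],[-0.3,0.3,-0.1,0,0,0.06],[-0.45,0.45,-0.15,0,0,0.1],[-0.6,0.6,-0.2,0,0,0.13],[-0.75,0.75,-0.25,0,0,0.16],[-0.9,0.9,-0.3,0,0,0.2],[-1,1,-0.35,0,0,0.22],[-1,1,-0.35,0,0,0.22]]' 87 15
python3 -m pendant '[[-0.05,0.15,-0.05,0,0,0.03],[-0.1,0.3,-0.1,0,0,0.06],[-0.2,0.45,-0.15,0,0,0.1],[-0.25,0.6,-0.2,0,0,0.13],[-0.3,0.75,-0.25,0,0,0.16],[-0.35,0.9,-0.3,0,0,0.2],[-0.4,1,-0.35,0,0,0.22],[-0.4,1,-0.35,0,0,0.22]]'
python3 -m pendant '[[0,0.15,-0.05,0,0,0.03],[0,0.3,-0.1,0,0,0.06],[0,0.45,-0.15,0,0,0.1],[0,0.6,-0.2,0,0,0.13],[0,0.75,-0.25,0,0,0.16],[0,0.9,-0.3,0,0,0.2],[0,1,-0.3,0,0,0.22],[0,1,-0.3,0,0,0.22]]'
```

```text
time_s: 1.3
tool_pos: [0.2674, 0.4909, 0.2584]
tool_rot: [-180.0, -0.1, 51.9]
force: [-0.4, -0.2, 0.4]
grip_width: 0.0867
time_s: 2.3
tool_pos: [0.3214, 0.3979, 0.2932]
tool_rot: [-180.0, -0.1, 32.1]
force: [-0.0, -0.1, -0.9]
grip_width: 0.0869
time_s: 3.3
tool_pos: [0.3745, 0.3131, 0.3225]
tool_rot: [-180.0, 0.0, 12.3]
force: [-0.3, -0.6, -0.6]
grip_width: 0.0868
```

```bash
python3 -m pendant '[[0.05,0.15,0,0,0,0.03],[0.1,0.3,0,0,0,0.06],[0.15,0.45,0,0,0,0.1],[0.2,0.6,0,0,0,0.13],[0.25,0.75,0,0,0,0.16],[0.3,0.9,0,0,0,0.19],[0.3,1,0,0,0,0.195],[0.3,1,0,0,0,0.195]]'
python3 -m pendant '[[0.1,0.15,0,0,0,0],[0.2,0.3,0,0,0,0],[0.25,0.45,0,0,0,0],[0.3,0.6,0,0,0,0],[0.4,0.75,0,0,0,0],[0.45,0.9,0,0,0,0],[0.5,1,0,0,0,0],[0.5,1,0,0,0,0]]'
python3 -m pendant '[[0.1,0.15,0,0,0,0],[0.2,0.3,0,0,0,0],[0.25,0.45,0,0,0,0],[0.3,0.6,0,0,0,0],[0.4,0.75,0,0,0,0],[0.4,0.9,0,0,0,0],[0.4,1,0,0,0,0],[0.4,1,0,0,0,0]]'
python3 - <<'E'
from h import *
f,K,V=cam('wrist'); save('w1',f); o=env.get_obs(); print(o['tool_pos'],o['tool_rot'],o['qpos'])
E
```

```text
time_s: 4.3
tool_pos: [0.4251, 0.2219, 0.3227]
tool_rot: [-180.0, -0.0, -5.2]
force: [-0.4, 0.4, -0.5]
grip_width: 0.087
time_s: 5.3
tool_pos: [0.466, 0.1178, 0.3227]
tool_rot: [-180.0, -0.0, -5.2]
force: [0.1, 0.2, -0.3]
grip_width: 0.0875
time_s: 6.3
tool_pos: [0.4964, 0.0148, 0.3227]
tool_rot: [-180.0, -0.0, -5.2]
force: [0.1, -0.0, 0.2]
grip_width: 0.0868
[0.4965086  0.01559862 0.32270383] [-1.79953303e+02 -9.38590017e-03 -5.10437195e+00] [-37.82737684  -3.6752268   31.59880807  95.87972598   1.88301169
  87.23484436 -11.47581509]
```

View pics/w1.png

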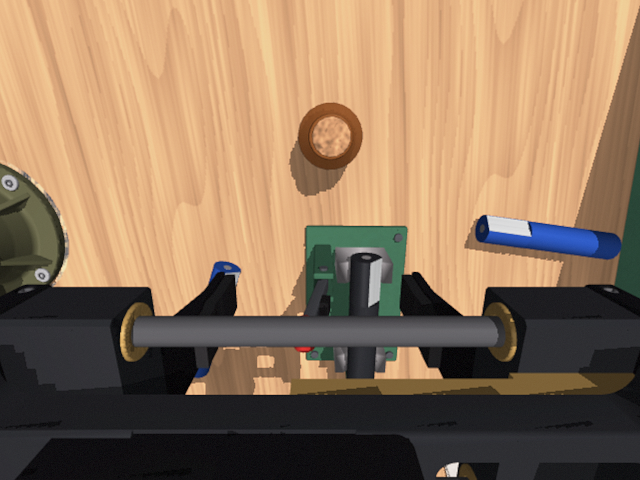

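The wrist view shows the fixture at (355,290), partly behind the gripper crossbar, and the jar at (330,135). The wide side of the body runs along the jaws. I'll go on until the fixture is clear.

```bash
python3 -m pendant '[[0.1,0.15,0,0,0,0],[0.2,0.3,0,0,0,0],[0.25,0.45,0,0,0,0],[0.3,0.6,0,0,0,0],[0.35,0.75,0,0,0,0],[0.35,0.9,0,0,0,0],[0.35,1,0,0,0,0],[0.35,1,0,0,0,0]]'
python3 -m pendant '[[0.05,0.15,0,0,0,0],[0.1,0.3,0,0,0,0],[0.15,0.45,0,0,0,0],[0.2,0.6,0,0,0,0],[0.2,0.75,0,0,0,0],[0.2,0.9,0,0,0,0],[0.2,1,0,0,0,0],[0.2,1,0,0,0,0]]'
python3 - <<'E'
from h import *
f,K,V=cam('wrist'); save('w2',f); o=env.get_obs(); print(o['tool_pos'],o['tool_rot'],o['qpos'])
np.savez('w2.npz',f=f,K=K,V=V)
E
```

```text
time_s: 7.35
tool_pos: [0.5224, -0.0882, 0.3227]
tool_rot: [-180.0, -0.0, -5.2]
force: [0.2, -0.5, 0.7]
grip_width: 0.0871
time_s: 8.35
tool_pos: [0.5334, -0.1896, 0.3226]
tool_rot: [-180.0, -0.0, -5.2]
force: [0.5, 0.3, -0.0]
grip_width: 0.0871
[ 0.53367677 -0.18868996  0.32257691] [-1.79976342e+02 -6.94203169e-03 -5.13119899e+00] [-23.35768758   7.29089157  44.8606629   87.42007444  -5.16584598
  87.408525    16.37341312]
```

View pics/w2.png

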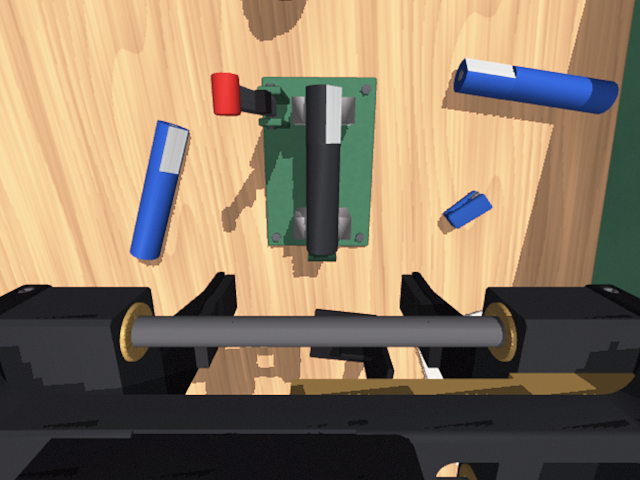

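The wrist view shows the whole fixture: plate corners near (263,78), (377,78), (369,245) and (269,245), the shaft from (322,87) to (322,253), its flat at (333,113), and the knob at (226,94). Now for the exact measurement.

```bash
cat > meas.py <<'E'
from h import *
def edges(f,rows,x0,x1):
    g=cv2.GaussianBlur(cv2.cvtColor(f,cv2.COLOR_BGR2GRAY),(3,3),0).astype(float)
    for y in rows:
        print(y,[int(v) for v in g[y,x0:x1]])
E
python3 - <<'E'
from meas import *
d=np.load('w2.npz'); f=d['f']; save('w2c',f,(200,60,400,280),2.7)
edges(f,[105,130,170,190,240],295,355)
E
```

```text
105 [80, 90, 103, 115, 126, 139, 150, 148, 127, 100, 74, 47, 33, 33, 36, 38, 41, 43, 45, 46, 48, 50, 51, 54, 56, 59, 62, 64, 64, 66, 97, 160, 205, 215, 213, 211, 209, 207, 205, 207, 209, 208, 206, 205, 208, 204, 180, 154, 143, 140, 136, 129, 121, 113, 105, 96, 89, 84, 84, 90]
130 [68, 68, 69, 69, 69, 69, 69, 69, 69, 66, 54, 38, 30, 32, 36, 39, 41, 43, 45, 47, 49, 51, 53, 55, 58, 60, 62, 63, 62, 70, 113, 176, 212, 217, 214, 212, 210, 209, 208, 210, 210, 209, 209, 211, 204, 168, 111, 74, 66, 67, 74, 93, 108, 114, 115, 116, 115, 115, 116, 116]
170 [67, 68, 68, 68, 68, 68, 68, 68, 67, 66, 58, 41, 30, 30, 34, 37, 40, 42, 44, 45, 47, 49, 52, 55, 57, 59, 61, 62, 62, 61, 60, 58, 56, 55, 53, 52, 51, 49, 49, 48, 46, 43, 39, 42, 63, 95, 113, 116, 115, 115, 114, 114, 114, 114, 114, 115, 115, 115, 114, 112]
190 [67, 67, 68, 67, 67, 68, 68, 68, 69, 67, 58, 41, 30, 31, 35, 38, 40, 42, 45, 47, 50, 53, 55, 57, 60, 61, 62, 61, 61, 60, 58, 56, 54, 53, 52, 51, 50, 49, 48, 47, 45, 42, 36, 47, 84, 112, 115, 114, 114, 113, 113, 113, 114, 114, 114, 114, 115, 115, 115, 115]
240 [67, 67, 68, 68, 68, 68, 69, 69, 69, 69, 65, 48, 33, 32, 36, 40, 43, 46, 50, 53, 56, 60, 62, 61, 60, 60, 59, 57, 56, 56, 54, 54, 53, 52, 51, 49, 48, 46, 45, 43, 39, 35, 40, 64, 93, 108, 108, 106, 106, 107, 107, 108, 108, 108, 108, 111, 113, 114, 108, 90]
```

View pics/w2c.png

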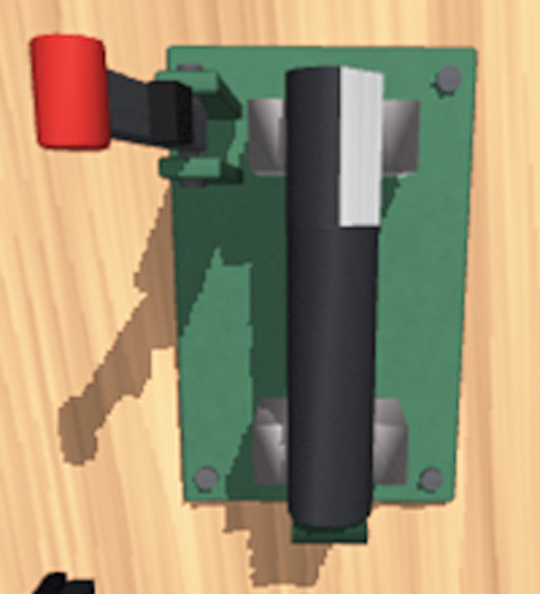

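```bash
cat >> meas.py <<'E'
def shaftfit(K,V,rows,yaw=-5.3,flat=[]):
    """rows: (y,xl,xr); flat:(y,x) of the flat's edge. prints axis from silhouette"""
    a=np.radians(yaw); u=np.array([-np.sin(a),np.cos(a),0]); e=np.array([np.cos(a),np.sin(a),0])
    C=[]
    for y,xl,xr in rows:
        o,d1=ray(K,V,(xl,y)); _,d2=ray(K,V,(xr,y))
        t1=np.arctan2(d1@e,-d1[2]); t2=np.arctan2(d2@e,-d2[2]); D=.02/np.sin(abs(t2-t1)/2); m=(t1+t2)/2
        ax=[o@e+D*np.sin(m), o[2]-D*np.cos(m)]
        x82=o@e+(o[2]-.082)*np.tan(m); C.append((x82,ax[1])); print(y,'perp coord at z82 %.4f, free height %.4f'%(x82,ax[1]))
    X=np.mean([c[0] for c in C])
    for y,x in flat:
        o,d=ray(K,V,(x,y)); d2=np.array([d@e,d[2]]); d2/=np.linalg.norm(d2); p=np.array([o@e-X,o[2]-.082])
        b=p@d2; c=p@p-.01985**2; s=-b-np.sqrt(b*b-c); q=p+s*d2; print('flat edge at angle',np.degrees(np.arctan2(q[0],q[1])))
    return X
E
python3 - <<'E'
from meas import *
d=np.load('w2.npz'); K,V=d['K'],d['V']
X=shaftfit(K,V,[(170,305.7,339.2),(190,305.7,338.8),(240,306.2,338.2)],flat=[(105,325.3),(130,325.3)])
P=[(377.5,78),(369.3,245.5),(268.8,245.5),(262,77.8)]
L=np.array([[.07,.115],[.07,-.115],[-.08,-.115],[-.08,.115]])
B=np.array([onz(K,V,p,.012)[:2] for p in P]); A=L
a=A-A.mean(0);b=B-B.mean(0); th=np.arctan2((a[:,0]*b[:,1]-a[:,1]*b[:,0]).sum(),(a*b).sum())
Rm=np.array([[np.cos(th),-np.sin(th)],[np.sin(th),np.cos(th)]]); t=B.mean(0)-Rm@A.mean(0)
print(np.degrees(th),t,np.round((B-(A@Rm.T+t))*1e3,1).tolist())
e=np.array([np.cos(th),np.sin(th)]); print('perp of origin',t@e, X)
# shaft ends, top surface z~.102 : +y end y=87? , -y end
for p,z in [((322,253.5),.09),((318,86),.1)]: print(Rm.T@(onz(K,V,p,z)[:2]-t))
f,K2,V2=cam('top'); ko=[]
m=red(d['f']); mm=cv2.moments(m,True); p=(mm['m10']/mm['m00'],mm['m01']/mm['m00']); print(p,mm['m00'])
r1=ray(K,V,p); r2=ray(K2,V2,(379.83,287.19)); x,e2=tri([r1,r2]); print('knob',x,e2, Rm.T@(x[:2]-t))
E
```

```text
170 perp coord at z82 0.5540, free height 0.0780
190 perp coord at z82 0.5539, free height 0.0800
240 perp coord at z82 0.5542, free height 0.0840
flat edge at angle 6.764157234879289
flat edge at angle 7.392263561597727
-5.311579271917225 [ 0.54374281 -0.15458611] [[-0.6, -1.2], [-0.4, 1.5], [0.5, 1.1], [0.5, -1.4]]
perp of origin 0.5557183051483057 0.5540458305335524
[-0.00170643 -0.0984999 ]
[-0.00716771  0.09265627]
(225.63205828779599, 93.65209471766849) 1098.0
knob [ 0.47599808 -0.07683349  0.22137551] [np.float64(0.0004815569704752742), np.float64(0.00048155697047526364)] [-0.07465154  0.07114749]
```

```bash
python3 -c "
from cell import viewer
print(viewer.read_camera('wrist')['hand_eye'])"
python3 -m pendant '[[0.01,-0.03,0.15,0,0,0],[0.02,-0.06,0.3,0,0,0],[0.03,-0.09,0.45,0,0,0],[0.04,-0.1,0.6,0,0,0],[0.05,-0.12,0.75,0,0,0],[0.058,-0.13,0.9,0,0,0],[0.058,-0.13,1,0,0,0],[0.058,-0.13,1,0,0,0]]'
python3 - <<'E'
from h import *
f,K,V=cam('wrist'); save('w3',f); o=env.get_obs(); print(o['tool_pos'],o['tool_rot'],o['qpos'])
np.savez('w3.npz',f=f,K=K,V=V)
E
```

```text
[[ 9.99999877e-01  4.94824412e-04  3.51826261e-05  5.79203213e-05]
 [-4.84147361e-04  9.58043129e-01  2.86623671e-01 -7.83180399e-02]
 [ 1.08121916e-04 -2.86623653e-01  9.58043251e-01 -1.62866666e-01]
 [ 0.00000000e+00  0.00000000e+00  0.00000000e+00  1.00000000e+00]]
time_s: 9.5
tool_pos: [0.5402, -0.1761, 0.2217]
tool_rot: [180.0, 0.1, -5.1]
force: [-0.8, 0.2, -0.6]
grip_width: 0.0869
[ 0.54058316 -0.17635088  0.22244073] [ 1.79996846e+02  1.12387687e-02 -5.11863830e+00] [-23.51737298  10.0260385   43.96124238  96.41010432  -7.13496154
  76.44939841  16.56598428]
```

View pics/w3.png

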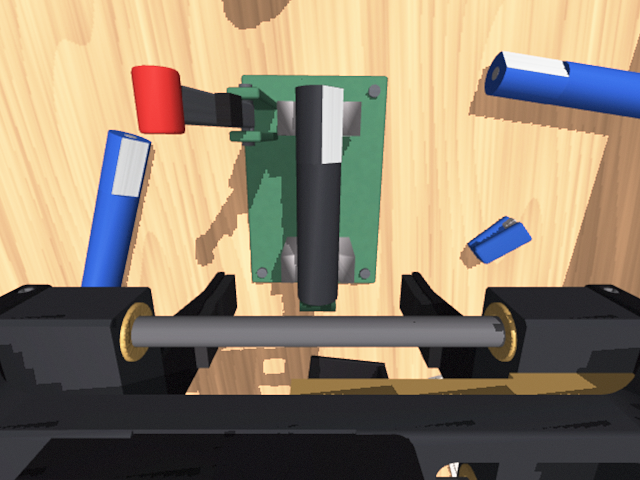

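Run:
```python
from meas import *
d=np.load('w3.npz'); K,V=d['K'],d['V']; f=d['f']
g=cv2.GaussianBlur(cv2.cvtColor(f,cv2.COLOR_BGR2GRAY),(3,3),0).astype(float)
def cr(y,a,b,th):
    r=g[y,a:b]; s=np.sign(r-th); i=np.where(s[1:]!=s[:-1])[0]; return [round(a+j+(th-r[j])/(r[j+1]-r[j]),1) for j in i]
for y in (120,140,180,200,220,270,280): print(y,cr(y,290,350,50)[:1],cr(y,310,350,75),cr(y,310,350,140))
```

```text
120 [np.float64(295.8)] [np.float64(320.4)] [np.float64(321.7), np.float64(343.9)]
140 [np.float64(295.6)] [np.float64(320.2), np.float64(343.9), np.float64(345.0), np.float64(348.0)] [np.float64(321.5), np.float64(342.0), np.float64(342.0)]
180 [np.float64(296.1)] [np.float64(340.2)] []
200 [np.float64(296.2)] [np.float64(339.6)] []
220 [np.float64(296.3)] [np.float64(339.2)] []
270 [np.float64(297.6)] [np.float64(337.6)] []
280 [np.float64(297.4)] [np.float64(338.1)] []
```

Run:
```python
from meas import *
d=np.load('w3.npz'); K,V=d['K'],d['V']
X=shaftfit(K,V,[(180,296.1,340.2),(200,296.2,339.6),(220,296.3,339.2)],flat=[(120,321.5),(140,321.4)])
o=env.get_obs(); e=np.array([np.cos(np.radians(-5.3)),np.sin(np.radians(-5.3))]); print(X,o['tool_pos'][:2]@e)
```

```text
180 perp coord at z82 0.5541, free height 0.0774
200 perp coord at z82 0.5540, free height 0.0777
220 perp coord at z82 0.5539, free height 0.0795
flat edge at angle 7.566528329640736
flat edge at angle 7.634584367552742
0.5539817643885524 0.5545616393493874
```

The shaft axis agrees to 0.6 mm and the flat is about 48° from up. Descending now.

```bash
python3 -m pendant '[[0,0,0.15,0,0,0],[0,0,0.3,0,0,0],[0,0,0.45,0,0,0],[0,0,0.6,0,0,0],[0,0,0.75,0,0,0],[0,0,0.9,0,0,0],[0,0,1,0,0,0],[0,0,1,0,0,0]]'
python3 -m pendant '[[0,0,0.1,0,0,0],[0,0,0.2,0,0,0],[0,0,0.3,0,0,0],[0,0,0.4,0,0,0],[0,0,0.5,0,0,0],[0,0,0.57,0,0,0],[0,0,0.59,0,0,0],[0,0,0.59,0,0,0]]'
python3 -m pendant '[[0,0,0,0,0,0],[0,0,0,0,0,0],[0,0,0,0,0,0],[0,0,0,0,0,0],[0,0,0,0,0,0],[0,0,0,0,0,0],[0,0,0,0,0,0],[0,0,0,0,0,0]]' 37 6
python3 - <<'E'
from h import *
o=env.get_obs(); print(o['time_s'],o['tool_pos'],o['tool_rot'],o['qpos'],o['force'],o['wrist_torque'],o['grip_width'])
E
```

```text
time_s: 10.55
tool_pos: [0.5401, -0.1761, 0.1217]
tool_rot: [180.0, 0.1, -5.1]
force: [0.4, 0.8, 1.1]
grip_width: 0.0869
time_s: 11.55
tool_pos: [0.5408, -0.1763, 0.0636]
tool_rot: [180.0, -0.0, -5.1]
force: [0.4, 0.3, 0.4]
grip_width: 0.0871
time_s: 12.55
tool_pos: [0.5401, -0.1761, 0.0635]
tool_rot: [-180.0, 0.1, -5.1]
force: [-3.3, 0.0, 2.1]
grip_width: 0.0395
12.55 [ 0.54005341 -0.17609383  0.06345167] [-1.79979510e+02  7.22433196e-02 -5.10707129e+00] [-19.86605739  19.54075711  41.4467049  106.48474443 -14.88225097
  59.55547613  22.48042544] [-3.33711373  0.04010389  2.11584873] [ 0.05003922  0.67464165 -0.06571265] 0.03953519117058829
```

```bash
python3 -m pendant '[[-0.003,0,0,0,0,0],[-0.006,0,0,0,0,0],[-0.006,0,0,0,0,0],[-0.006,0,0,0,0,0],[-0.006,0,0,0,0,0],[-0.006,0,0,0,0,0],[-0.006,0,0,0,0,0],[-0.006,0,0,0,0,0]]' 30 25
python3 -m pendant '[[0.013,0,0,0,0.044,0],[0.026,0,-0.002,0,0.089,0],[0.039,0,-0.004,0,0.133,0],[0.052,0,-0.007,0,0.178,0],[0.064,0,-0.011,0,0.222,0],[0.076,0,-0.016,0,0.267,0],[0.076,0,-0.016,0,0.267,0],[0.076,0,-0.016,0,0.267,0]]'
python3 - <<'E'
from h import *
o=env.get_obs(); print(o['time_s'],o['tool_pos'],o['tool_rot'],o['qpos'],o['force'],o['wrist_torque'],o['grip_width'])
z=R.from_euler('xyz',o['tool_rot'],degrees=True).as_matrix()[:,2]; print(o['tool_pos']-.0187*z)
f,K,V=cam('top'); save('t1',f,(340,220,480,320),5)
f,K,V=cam('scene'); save('s1',f,(180,170,330,350),3.3)
E
```

```text
time_s: 13.55
tool_pos: [0.54, -0.1761, 0.0635]
tool_rot: [-180.0, 0.0, -5.1]
force: [-1.6, -1.0, -1.1]
grip_width: 0.0393
time_s: 14.55
tool_pos: [0.5476, -0.1769, 0.0651]
tool_rot: [180.0, -24.0, -5.1]
force: [-0.6, -0.3, -3.0]
grip_width: 0.0396
14.55 [ 0.54758255 -0.17689626  0.06510501] [179.99455577 -23.95141514  -5.09402877] [-22.28297294   2.49837218  42.22733248 126.04942185 -15.29029171
  29.66006534  26.29187246] [-0.57804491 -0.33698181 -3.02171409] [-0.1490531   0.84574925 -0.04580782] 0.03960872518582175
[ 0.54002121 -0.17622043  0.08219475]
```

View pics/t1.png

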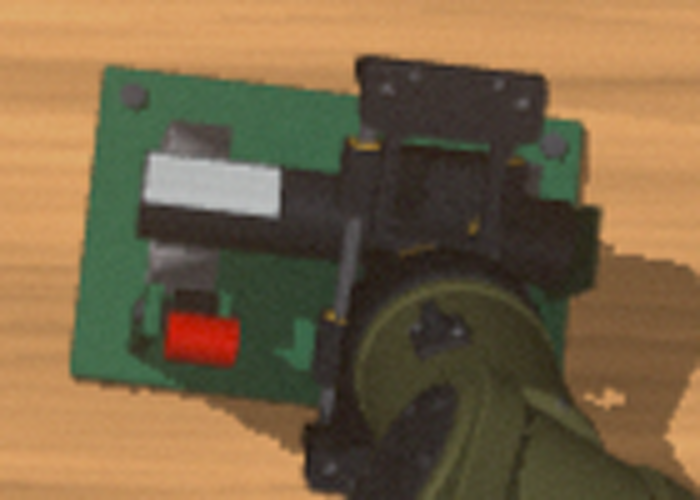

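View pics/s1.png

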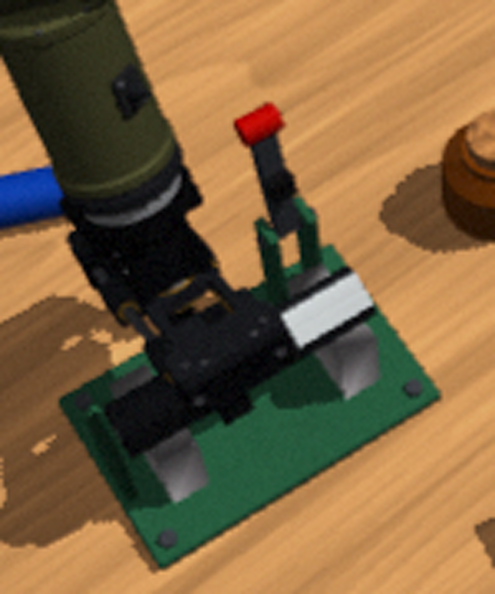

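It rolled cleanly (flat now about 24° off), but joint 6 is at 29.7° and would come near its limit. I'll let go, turn back to vertical around the shaft, and regrip for the rest.

```bash
python3 -m pendant '[[0,0,0,0,0,0],[0,0,0,0,0,0],[0,0,0,0,0,0],[0,0,0,0,0,0],[0,0,0,0,0,0],[0,0,0,0,0,0],[0,0,0,0,0,0],[0,0,0,0,0,0]]' 80
python3 -m pendant '[[-0.013,0,0,0,-0.044,0],[-0.026,0,-0.002,0,-0.089,0],[-0.039,0,-0.004,0,-0.133,0],[-0.052,0,-0.007,0,-0.178,0],[-0.064,0,-0.011,0,-0.222,0],[-0.076,0,-0.016,0,-0.267,0],[-0.076,0,-0.016,0,-0.267,0],[-0.076,0,-0.016,0,-0.267,0]]'
python3 - <<'E'
from h import *
o=env.get_obs(); print(o['time_s'],o['tool_pos'],o['tool_rot'],o['qpos'],o['force'])
f,K,V=cam('wrist'); save('w4',f); np.savez('w4.npz',f=f,K=K,V=V)
E
```

```text
time_s: 15.65
tool_pos: [0.5477, -0.1768, 0.0652]
tool_rot: [-180.0, -24.0, -5.1]
force: [0.8, 0.4, 0.4]
grip_width: 0.0797
time_s: 16.65
tool_pos: [0.5396, -0.1763, 0.0632]
tool_rot: [-180.0, -0.0, -5.1]
force: [-0.9, 0.1, 0.6]
grip_width: 0.0801
16.65 [ 0.53956404 -0.17627057  0.0632073 ] [-1.79997920e+02 -1.56034760e-02 -5.12346367e+00] [-20.14781782  19.50539368  41.78346831 106.64270849 -14.98321807
  59.42165188  22.58604957] [-0.94929345  0.06059945  0.63316313]
```

View pics/w4.png

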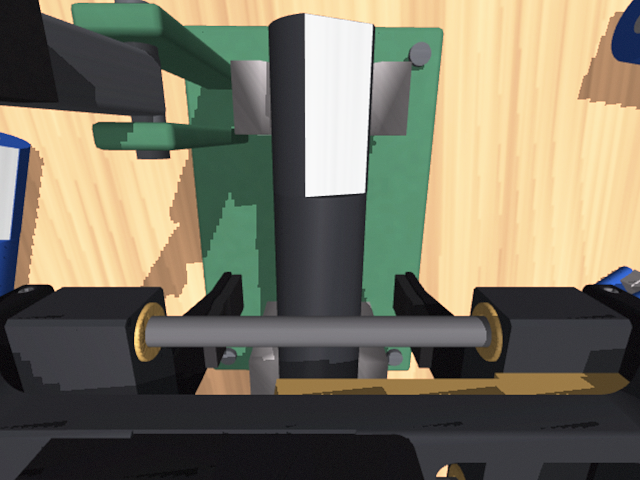

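Close view: the flat's edges are near x=305 and x=368 at rows 100–190, and the shaft's sides are near 272 and 366.

```bash
cat >> meas.py <<'E'
def cross(f,y,a,b,th):
    g=cv2.GaussianBlur(cv2.cvtColor(f,cv2.COLOR_BGR2GRAY),(3,3),0).astype(float)
    r=g[y,a:b]; s=np.sign(r-th); i=np.where(s[1:]!=s[:-1])[0]; return [round(float(a+j+(th-r[j])/(r[j+1]-r[j])),1) for j in i]
E
python3 - <<'E'
from meas import *
d=np.load('w4.npz'); K,V=d['K'],d['V']; f=d['f']
for y in (60,90,120,150,180,210,230,250): print(y,cross(f,y,260,300,50),cross(f,y,330,390,80),cross(f,y,295,390,150))
E
```

```text
60 [269.6, 286.0, 288.0] [371.8, 373.4] [304.5, 370.9]
90 [270.4, 287.0, 287.0] [370.3, 371.4] [304.5, 369.3, 373.0, 373.0, 377.0, 377.0]
120 [271.2, 289.0, 289.0] [368.8, 370.6] [304.5, 367.9]
150 [271.5, 288.0, 290.0] [367.5, 370.8] [304.7, 366.5]
180 [272.5, 290.0, 290.0] [365.9, 367.5] [304.6, 365.2]
210 [273.4, 293.0, 294.0] [365.4] []
230 [274.2, 294.0, 294.0] [364.4] []
250 [274.7, 294.0, 294.0] [363.5] []
```

Run:
```python
from meas import *
d=np.load('w4.npz'); K,V=d['K'],d['V']
X=shaftfit(K,V,[(210,273.4,365.4),(230,274.2,364.4),(250,274.7,363.5)],flat=[(90,304.5),(120,304.5),(150,304.7),(180,304.6),(120,368.2),(180,365.4)])
o=env.get_obs(); e=np.array([np.cos(np.radians(-5.3)),np.sin(np.radians(-5.3))]); print(X,o['tool_pos'][:2]@e)
```

```text
210 perp coord at z82 0.5541, free height 0.0815
230 perp coord at z82 0.5541, free height 0.0812
250 perp coord at z82 0.5540, free height 0.0815
flat edge at angle -15.779934893831394
flat edge at angle -16.012329113442224
flat edge at angle -16.037493706422275
flat edge at angle -16.401291571082634
flat edge at angle 70.42436073566752
flat edge at angle 69.51769203682312
0.5540768860221023 0.5533655046239562
```

```bash
python3 -m pendant '[[0,0,0,0,0,0],[0,0,0,0,0,0],[0,0,0,0,0,0],[0,0,0,0,0,0],[0,0,0,0,0,0],[0,0,0,0,0,0],[0,0,0,0,0,0],[0,0,0,0,0,0]]' 30 25
python3 -m pendant '[[0.013,0,0,0,0.044,0],[0.026,0,-0.002,0,0.089,0],[0.039,0,-0.004,0,0.133,0],[0.052,0,-0.007,0,0.178,0],[0.064,0,-0.011,0,0.222,0],[0.078,0,-0.017,0,0.274,0],[0.078,0,-0.017,0,0.274,0],[0.078,0,-0.017,0,0.274,0]]'
python3 -m pendant '[[0,0,0,0,0,0],[0,0,0,0,0,0],[0,0,0,0,0,0],[0,0,0,0,0,0],[0,0,0,0,0,0],[0,0,0,0,0,0],[0,0,0,0,0,0],[0,0,0,0,0,0]]' 80
python3 -m pendant '[[-0.013,0,0,0,-0.044,0],[-0.026,0,-0.002,0,-0.089,0],[-0.039,0,-0.004,0,-0.133,0],[-0.052,0,-0.007,0,-0.178,0],[-0.064,0,-0.011,0,-0.222,0],[-0.078,0,-0.017,0,-0.274,0],[-0.078,0,-0.017,0,-0.274,0],[-0.078,0,-0.017,0,-0.274,0]]'
python3 - <<'E'
from meas import *
o=env.get_obs(); print(o['time_s'],o['tool_pos'],o['tool_rot'],o['force'])
f,K,V=cam('wrist'); save('w5',f); np.savez('w5.npz',f=f,K=K,V=V)
for y in (60,90,120,150,180,210,230,250): print(y,cross(f,y,260,300,50),cross(f,y,330,390,80),cross(f,y,275,390,150))
E
```

```text
time_s: 17.7
tool_pos: [0.5401, -0.1761, 0.0635]
tool_rot: [-180.0, 0.0, -5.1]
force: [-0.0, -0.2, 0.8]
grip_width: 0.0393
time_s: 18.7
tool_pos: [0.5477, -0.177, 0.0652]
tool_rot: [180.0, -24.6, -5.1]
force: [-1.9, -0.4, 1.4]
grip_width: 0.0394
time_s: 19.7
tool_pos: [0.5478, -0.1768, 0.0652]
tool_rot: [-180.0, -24.7, -5.1]
force: [-0.1, 1.2, 0.5]
grip_width: 0.0798
time_s: 20.7
tool_pos: [0.5395, -0.1763, 0.0632]
tool_rot: [180.0, -0.0, -5.1]
force: [-0.2, -0.4, -0.1]
grip_width: 0.0803
20.7 [ 0.53950965 -0.17631678  0.06316948] [ 1.79999587e+02 -2.03486521e-02 -5.12782381e+00] [-0.2053201  -0.41769859 -0.05180574]
60 [269.5, 281.3] [359.0, 373.5] [283.1, 358.1]
90 [270.0, 270.0, 282.1] [357.9, 371.6] [283.6, 356.9, 373.9, 374.5]
120 [270.9, 282.6] [356.8, 370.7] [284.3, 355.8]
150 [271.4, 283.2] [355.6, 371.0] [284.7, 354.5]
180 [272.5, 284.1] [354.5, 367.6] [285.5, 353.5]
210 [273.9, 296.0, 296.0] [365.6] []
230 [274.4, 297.0, 297.0] [364.6] []
250 [275.1, 295.0, 295.0] [363.6] []
```

View pics/w5.png

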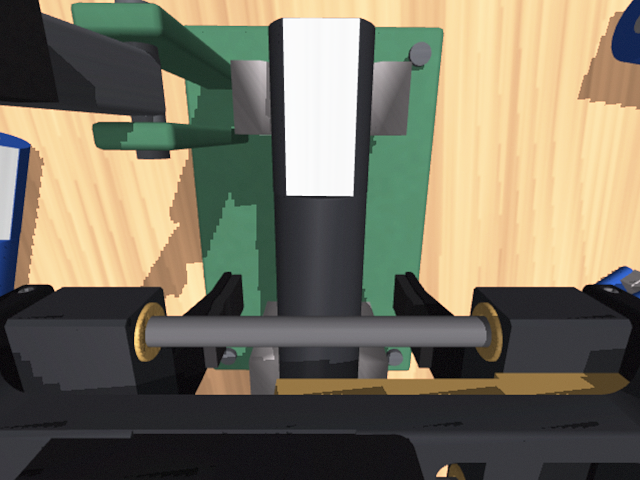

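Run:
```python
from meas import *
d=np.load('w5.npz'); K,V=d['K'],d['V']
for lab,fl in (('L',[(90,282.9),(120,283.5),(150,284.0),(180,284.8)]),('R',[(90,357.4),(120,356.3),(150,355.1),(180,354.0)])):
    print(lab); X=shaftfit(K,V,[(210,273.9,365.6),(230,274.4,364.6),(250,275.1,363.6)],flat=fl)
```

```text
L
210 perp coord at z82 0.5542, free height 0.0810
230 perp coord at z82 0.5541, free height 0.0811
250 perp coord at z82 0.5541, free height 0.0810
flat edge at angle -42.27573694307109
flat edge at angle -42.47928522251789
flat edge at angle -42.85536721998115
flat edge at angle -42.75496994059657
R
210 perp coord at z82 0.5542, free height 0.0810
230 perp coord at z82 0.5541, free height 0.0811
250 perp coord at z82 0.5541, free height 0.0810
flat edge at angle 41.345611734424594
flat edge at angle 41.23840890256499
flat edge at angle 40.9688540902315
flat edge at angle 40.84762965259041
```

The flat's edges are at -42.6° and +41.1°, so the flat is within about 0.8° of up (measurement error about 1°). The shaft is free. Next I rise and go over the knob with the jaws turned along the fixture's y.

```bash
python3 -m pendant '[[0,0,-0.15,0,0,0],[0,0,-0.3,0,0,0],[0,0,-0.45,0,0,0],[0,0,-0.6,0,0,0],[0,0,-0.75,0,0,0],[0,0,-0.9,0,0,0],[0,0,-1,0,0,0],[0,0,-1,0,0,0]]'
python3 -m pendant '[[0,0,-0.15,0,0,0],[0,0,-0.3,0,0,0],[0,0,-0.45,0,0,0],[0,0,-0.6,0,0,0],[0,0,-0.75,0,0,0],[0,0,-0.9,0,0,0],[0,0,-1,0,0,0],[0,0,-1,0,0,0]]'
python3 -m pendant '[[0,0,-0.15,0,0,0.08],[0,0,-0.3,0,0,0.16],[0,0,-0.3,0,0,0.24],[0,0,-0.3,0,0,0.32],[0,0,-0.3,0,0,0.4],[0,0,-0.3,0,0,0.47],[0,0,-0.3,0,0,0.5],[0,0,-0.3,0,0,0.5]]' 60
python3 - <<'E'
from meas import *
o=env.get_obs(); print(o['time_s'],o['tool_pos'],o['tool_rot'],o['qpos'])
E
```

```text
time_s: 21.75
tool_pos: [0.5406, -0.1763, 0.1643]
tool_rot: [-180.0, -0.1, -5.1]
force: [0.2, -0.8, -0.2]
grip_width: 0.0799
time_s: 22.75
tool_pos: [0.5405, -0.1763, 0.2643]
tool_rot: [-180.0, -0.1, -5.1]
force: [-0.0, -0.5, -1.0]
grip_width: 0.0798
time_s: 23.75
tool_pos: [0.5398, -0.176, 0.2929]
tool_rot: [180.0, 0.0, -50.1]
force: [0.7, -0.0, -0.3]
grip_width: 0.06
23.75 [ 0.5397808  -0.1759842   0.29287919] [ 1.79954217e+02  4.57593181e-02 -5.00657844e+01] [-28.49548627   8.51619696  49.42084345  90.26404871  -6.47308731
  84.27183214 -28.79866482]
```

```bash
python3 -m pendant '[[-0.1,-0.01,0,0,0,0.08],[-0.2,-0.02,0,0,0,0.16],[-0.3,-0.03,0,0,0,0.24],[-0.4,-0.04,0,0,0,0.32],[-0.5,-0.05,0,0,0,0.4],[-0.6,-0.06,0,0,0,0.47],[-0.7,-0.07,0,0,0,0.502],[-0.7,-0.07,0,0,0,0.502]]'
python3 - <<'E'
from meas import *
o=env.get_obs(); print(o['time_s'],o['tool_pos'],o['tool_rot'],o['qpos'])
Rm=R.from_euler('xyz',o['tool_rot'],degrees=True).as_matrix(); print('to knob in tool',Rm.T@(np.array([.476,-.0768,.2214])-o['tool_pos'])/.1)
f,K,V=cam('wrist'); save('w6',f); np.savez('w6.npz',f=f,K=K,V=V)
m=red(f); mm=cv2.moments(m,True); print(mm['m10']/mm['m00'],mm['m01']/mm['m00'],mm['m00'],proj(K,V,[.476,-.0768,.2214]))
E
```

```text
time_s: 24.75
tool_pos: [0.5003, -0.1173, 0.2933]
tool_rot: [180.0, 0.0, -95.1]
force: [0.5, -0.6, -0.4]
grip_width: 0.0597
24.75 [ 0.50031408 -0.11728149  0.29331952] [ 1.79989212e+02  4.43614735e-02 -9.51208867e+01] [-37.81898956  -1.56060628  47.73335074  97.19359587   1.117901
  83.87179147 -85.33674203]
to knob in tool [-0.38094001  0.27816759  0.71954279]
271.4014598540146 280.11094890510947 685.0 [267.07996741 281.94849235]
```

View pics/w6.png

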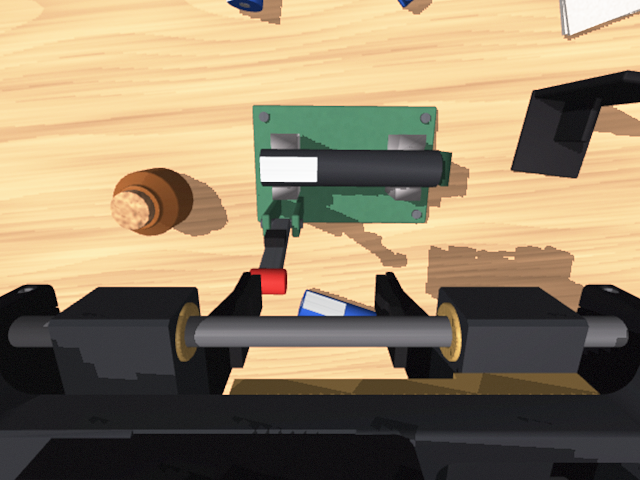

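```bash
python3 -m pendant '[[-0.1,0.07,0,0,0,0],[-0.2,0.14,0,0,0,0],[-0.3,0.21,0,0,0,0],[-0.38,0.28,0,0,0,0],[-0.38,0.28,0,0,0,0],[-0.38,0.28,0,0,0,0],[-0.38,0.28,0,0,0,0],[-0.38,0.28,0,0,0,0]]'
python3 - <<'E'
from meas import *
o=env.get_obs(); print(o['time_s'],o['tool_pos'],o['tool_rot'],o['qpos'])
Rm=R.from_euler('xyz',o['tool_rot'],degrees=True).as_matrix(); print('to knob in tool',Rm.T@(np.array([.476,-.0768,.2214])-o['tool_pos'])/.1)
f,K,V=cam('wrist'); save('w7',f)
m=red(f); c=max(cv2.findContours(m,cv2.RETR_EXTERNAL,cv2.CHAIN_APPROX_NONE)[0],key=cv2.contourArea); print(cv2.boundingRect(c),proj(K,V,[.476,-.0768,.2214]))
a=np.radians(-5.3);u=np.array([-np.sin(a),np.cos(a),0])*.014; k=np.array([.476,-.0768,.2214]);print(proj(K,V,k-u),proj(K,V,k+u))
E
```

```text
time_s: 25.8
tool_pos: [0.4762, -0.0779, 0.2935]
tool_rot: [180.0, -0.0, -95.3]
force: [0.0, 0.2, -0.1]
grip_width: 0.06
25.8 [ 0.47623627 -0.0778706   0.29346216] [ 1.79998350e+02 -1.37785934e-02 -9.53200626e+01] [-40.42257808  -7.04309071  43.11730265 100.84741954   4.84489002
  84.32838172 -93.32193911]
to knob in tool [-0.01061413  0.00332445  0.72061913]
(298, 234, 37, 26) [315.7273638  247.65723675]
[334.71331586 247.65728219] [296.7405268 247.6571913]
```

View pics/w7.png

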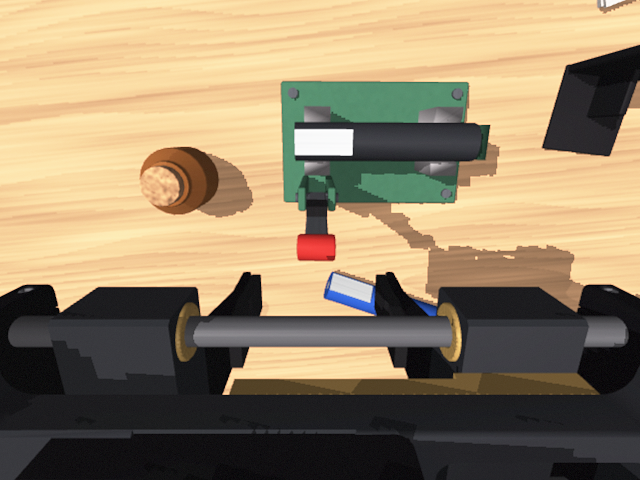

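The knob is at (316,247), within 1 px of the prediction and centred between the fingers. Descending around it.

```bash
python3 -m pendant '[[-0.007,0,0.15,0,0,0],[-0.007,0,0.3,0,0,0],[-0.007,0,0.45,0,0,0],[-0.007,0,0.6,0,0,0],[-0.007,0,0.75,0,0,0],[-0.007,0,0.85,0,0,0],[-0.007,0,0.9,0,0,0],[-0.007,0,0.9,0,0,0]]'
python3 -m pendant '[[0,0,0,0,0,0],[0,0,0,0,0,0],[0,0,0,0,0,0],[0,0,0,0,0,0],[0,0,0,0,0,0],[0,0,0,0,0,0],[0,0,0,0,0,0],[0,0,0,0,0,0]]' 20 10
python3 - <<'E'
from meas import *
o=env.get_obs(); print(o['time_s'],o['tool_pos'],o['tool_rot'],o['qpos'],o['force'])
f,K,V=cam('wrist'); save('w8',f)
E
```

```text
time_s: 26.85
tool_pos: [0.4762, -0.0769, 0.2034]
tool_rot: [180.0, -0.0, -95.3]
force: [0.1, -0.4, 0.4]
grip_width: 0.06
time_s: 27.85
tool_pos: [0.4763, -0.0764, 0.2036]
tool_rot: [-180.0, 0.0, -95.3]
force: [0.7, 1.1, 1.7]
grip_width: 0.0278
27.85 [ 0.47634565 -0.07644975  0.20364756] [-1.79986190e+02  3.49698663e-02 -9.52693496e+01] [-39.96787676  -3.90723264  44.71444713 109.02312956   2.82596853
  73.76011197 -91.3796682 ] [0.67780359 1.06301478 1.74006642]
```

View pics/w8.png

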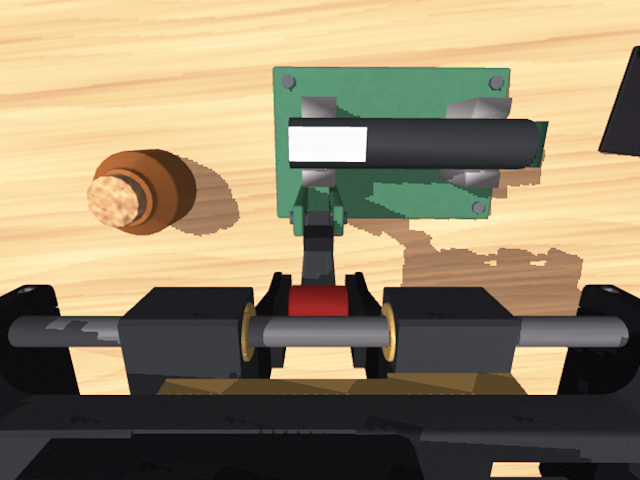

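Pinched (27.8 mm). Now I swing along the arc (108 mm radius, from about 99.5°), checking forces after each part.

```bash
python3 -m pendant '[[0,-0.103,-0.012,0,0,0],[0,-0.216,-0.014,0,0,0],[0,-0.328,-0.004,0,0,0],[0,-0.439,0.017,0,0,0],[0,-0.547,0.05,0,0,0],[0,-0.651,0.094,0,0,0],[0,-0.718,0.13,0,0,0],[0,-0.718,0.13,0,0,0]]'
python3 - <<'E'
from meas import *
o=env.get_obs(); print(o['time_s'],o['tool_pos'],o['tool_rot'],o['qpos'],o['force'])
e=np.array([np.cos(np.radians(-5.3)),np.sin(np.radians(-5.3))]); print((o['tool_pos'][:2]@e-.5546+.055), o['tool_pos'][2]+.0187-.112)
E
```

```text
time_s: 28.9
tool_pos: [0.5489, -0.0835, 0.1902]
tool_rot: [-179.9, -0.0, -95.3]
force: [2.5, 3.5, -0.6]
grip_width: 0.0281
28.9 [ 0.54893333 -0.08353649  0.19020057] [-1.79891167e+02 -4.38124224e-02 -9.52846761e+01] [-36.63427644   9.66027528  47.41074265 100.9261695   -7.4060938
  72.52745556 -82.69502569] [ 2.52746356  3.5020665  -0.56274326]
0.054702786807187494 0.09690057092874528
```

```bash
python3 -m pendant '[[0,-0.095,0.061,0,0,0],[0,-0.183,0.132,0,0,0],[0,-0.263,0.212,0,0,0],[0,-0.334,0.3,0,0,0],[0,-0.395,0.395,0,0,0],[0,-0.439,0.479,0,0,0],[0,-0.439,0.479,0,0,0],[0,-0.439,0.479,0,0,0]]'
python3 - <<'E'
from meas import *
o=env.get_obs(); print(o['time_s'],o['tool_pos'],o['tool_rot'],o['qpos'],o['force'])
f,K,V=cam('scene'); save('s2',f,(180,170,330,350),3.3)
f,K,V=cam('wrist'); save('w9',f)
E
```

```text
time_s: 29.9
tool_pos: [0.5922, -0.0877, 0.1422]
tool_rot: [-179.9, -0.0, -95.3]
force: [5.1, 1.9, -1.2]
grip_width: 0.0282
29.9 [ 0.59223212 -0.08773913  0.1422247 ] [-1.79896058e+02 -3.68634743e-02 -9.52851412e+01] [-32.14069721  18.9758328   46.03534713  98.15059747 -14.49881616
  68.94214379 -77.70837775] [ 5.08391699  1.9025372  -1.20573335]
```

View pics/s2.png

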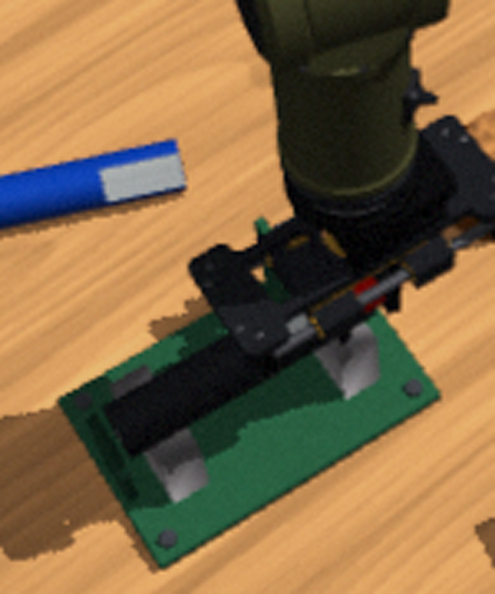

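View pics/w9.png

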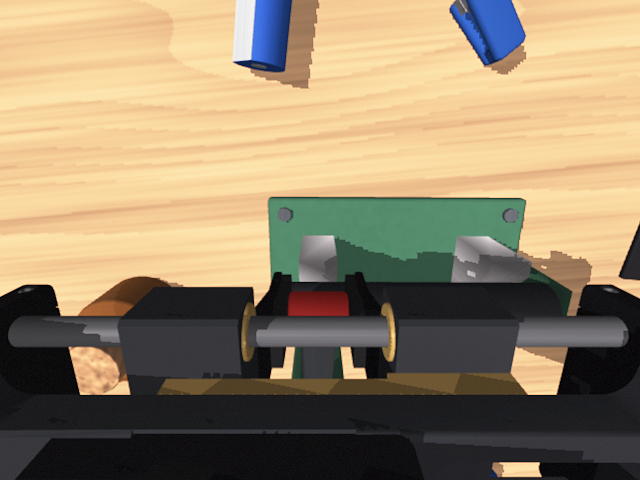

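```bash
python3 -m pendant '[[0,-0.036,0.087,0,0,0],[0,-0.064,0.176,0,0,0],[0,-0.085,0.268,0,0,0],[0,-0.095,0.343,0,0,0],[0,-0.1,0.399,0,0,0],[0,-0.1,0.399,0,0,0],[0,-0.1,0.399,0,0,0],[0,-0.1,0.399,0,0,0]]'
python3 -m pendant '[[0,0,0.02,0,0,0],[0,0,0.04,0,0,0],[0,0,0.05,0,0,0],[0,0,0.05,0,0,0],[0,0,0.05,0,0,0],[0,0,0.05,0,0,0],[0,0,0.05,0,0,0],[0,0,0.05,0,0,0]]'
python3 - <<'E'
from meas import *
o=env.get_obs(); print(o['time_s'],o['tool_pos'],o['force'],o['qpos'])
E
```

```text
time_s: 31.0
tool_pos: [0.6014, -0.0886, 0.102]
tool_rot: [-180.0, -0.0, -95.3]
force: [5.3, 0.5, -2.5]
grip_width: 0.0279
time_s: 32.0
tool_pos: [0.6014, -0.0886, 0.0976]
tool_rot: [-180.0, -0.0, -95.3]
force: [5.0, -1.1, -1.1]
grip_width: 0.0278
32.0 [ 0.60139729 -0.08858294  0.09760176] [ 4.97939652 -1.11182276 -1.07704672] [-30.18667817  22.97762272  44.58506805  99.25868774 -17.58560582
  64.9941056  -75.62562433]
```

```bash
python3 -m pendant '[[0,0,0.01,0,0,0],[0,0,0.02,0,0,0],[0,0,0.025,0,0,0],[0,0,0.025,0,0,0],[0,0,0.025,0,0,0],[0,0,0.025,0,0,0],[0,0,0.025,0,0,0],[0,0,0.025,0,0,0]]'
python3 -m pendant '[[0,0,0.01,0,0,0],[0,0,0.02,0,0,0],[0,0,0.02,0,0,0],[0,0,0.02,0,0,0],[0,0,0.02,0,0,0],[0,0,0.02,0,0,0],[0,0,0.02,0,0,0],[0,0,0.02,0,0,0]]'
```

```text
time_s: 33.0
tool_pos: [0.6014, -0.0885, 0.0952]
tool_rot: [-180.0, -0.0, -95.3]
force: [3.3, -2.2, 0.7]
grip_width: 0.0275
time_s: 34.0
tool_pos: [0.6013, -0.0885, 0.0931]
tool_rot: [180.0, -0.0, -95.3]
force: [3.3, -2.6, -0.4]
grip_width: 0.0277
```

```bash
python3 -m pendant '[[0,0,0.01,0,0,0],[0,0,0.015,0,0,0],[0,0,0.015,0,0,0],[0,0,0.015,0,0,0],[0,0,0.015,0,0,0],[0,0,0.015,0,0,0],[0,0,0.015,0,0,0],[0,0,0.015,0,0,0]]'
python3 - <<'E'
from meas import *
f,K,V=cam('wrist'); save('w10',f); o=env.get_obs(); print(o['force'],o['wrist_torque'])
f,K,V=cam('scene'); save('s3',f,(200,190,320,310),5)
E
```

```text
time_s: 35.0
tool_pos: [0.6013, -0.0885, 0.0922]
tool_rot: [180.0, 0.0, -95.3]
force: [-0.2, -2.3, 5.2]
grip_width: 0.0276
[ 0.78311567 -2.3559891   5.3592753 ] [-0.54737623  0.08176077 -0.06058077]
```

View pics/w10.png

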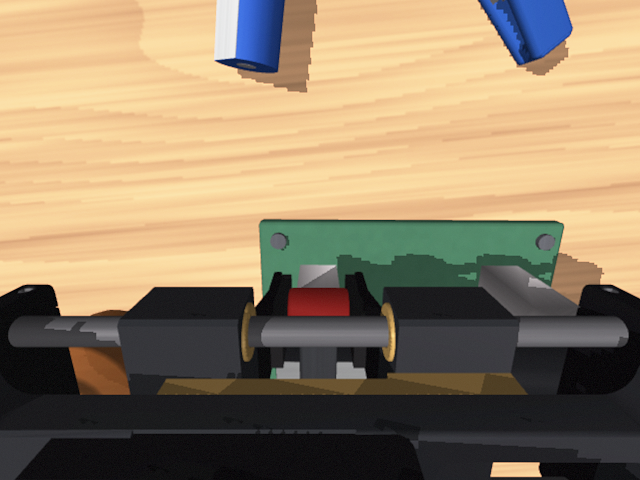

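View pics/s3.png

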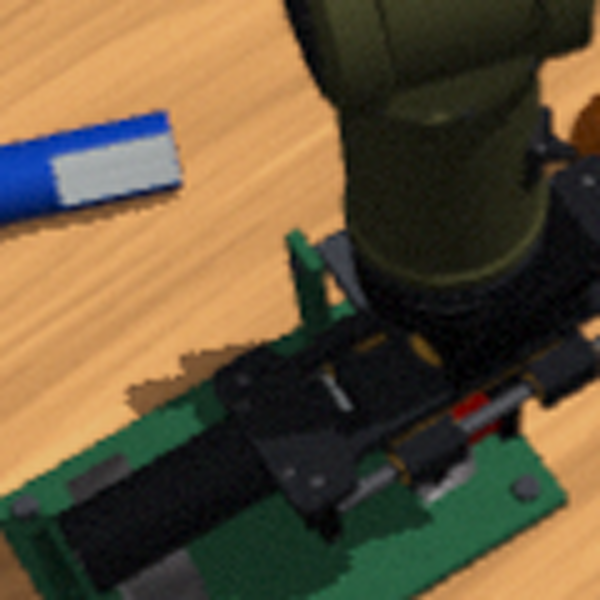

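The force rises to 5 N at the level height, so the foot is touching. I press a little more to seat it, then let go and back off upward.

```bash
python3 -m pendant '[[0,0,0.01,0,0,0],[0,0,0.015,0,0,0],[0,0,0.015,0,0,0],[0,0,0.015,0,0,0],[0,0,0.015,0,0,0],[0,0,0.015,0,0,0],[0,0,0.015,0,0,0],[0,0,0.015,0,0,0]]' 20 15
python3 -m pendant '[[0,0,0.01,0,0,0],[0,0,0.01,0,0,0],[0,0,0.01,0,0,0],[0,0,0.01,0,0,0],[0,0,0.01,0,0,0],[0,0,0.01,0,0,0],[0,0,0.01,0,0,0],[0,0,0.01,0,0,0]]'
```

```text
time_s: 36.1
tool_pos: [0.6013, -0.0885, 0.0919]
tool_rot: [180.0, 0.1, -95.3]
force: [-2.6, -2.0, 12.5]
grip_width: 0.0276
time_s: 37.1
tool_pos: [0.6014, -0.0885, 0.0917]
tool_rot: [180.0, 0.1, -95.3]
force: [-5.2, -1.3, 18.6]
grip_width: 0.028
```

```bash
python3 -m pendant '[[0,0,0,0,0,0],[0,0,0,0,0,0],[0,0,0,0,0,0],[0,0,0,0,0,0],[0,0,0,0,0,0],[0,0,0,0,0,0],[0,0,0,0,0,0],[0,0,0,0,0,0]]' 55
python3 -m pendant '[[0,0,-0.1,0,0,0],[0,0,-0.2,0,0,0],[0,0,-0.35,0,0,0],[0,0,-0.5,0,0,0],[0,0,-0.7,0,0,0],[0,0,-0.85,0,0,0],[0,0,-1,0,0,0],[0,0,-1,0,0,0]]'
python3 -m pendant '[[0,0.1,-0.15,0,0,0],[0,0.2,-0.3,0,0,0],[0,0.3,-0.45,0,0,0],[0,0.4,-0.6,0,0,0],[0,0.5,-0.75,0,0,0],[0,0.6,-0.9,0,0,0],[0,0.7,-0.9,0,0,0],[0,0.7,-0.9,0,0,0]]'
python3 - <<'E'
from meas import *
o=env.get_obs(); print(o['tool_pos'],o['qpos'])
f,K,V=cam('wrist'); save('w11',f); np.savez('w11.npz',f=f,K=K,V=V)
E
```

```text
time_s: 38.1
tool_pos: [0.6014, -0.0884, 0.0892]
tool_rot: [-180.0, 0.0, -95.3]
force: [0.0, 0.8, -0.2]
grip_width: 0.0551
time_s: 39.1
tool_pos: [0.6022, -0.0885, 0.1907]
tool_rot: [-179.9, 0.0, -95.3]
force: [-0.4, 0.3, -0.1]
grip_width: 0.055
time_s: 40.1
tool_pos: [0.5308, -0.0819, 0.2792]
tool_rot: [-180.0, 0.1, -95.3]
force: [-0.2, -0.1, 0.7]
grip_width: 0.0555
[ 0.5307965  -0.08186886  0.27915963] [-39.37822027   3.11695552  47.66531186  95.65516247  -2.4104307
  82.25412451 -86.69794961]
```

View pics/w11.png

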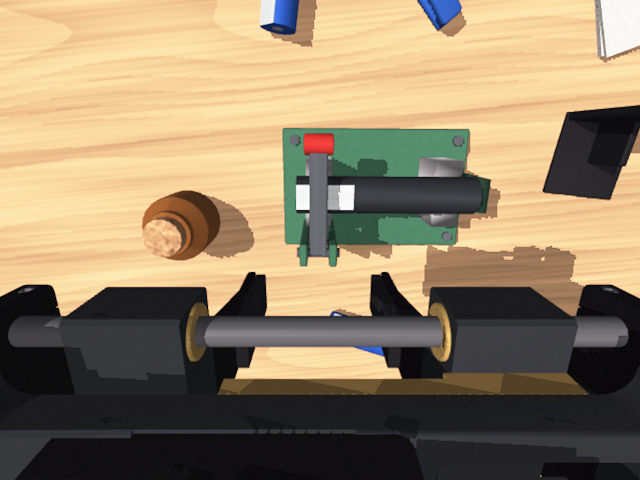

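```bash
python3 -m pendant '[[-0.15,0,0,0,0,0],[-0.3,0,0,0,0,0],[-0.45,0,0,0,0,0],[-0.6,0,0,0,0,0],[-0.75,0,0,0,0,0],[-0.9,0,0,0,0,0],[-1,0,0,0,0,0],[-1,0,0,0,0,0]]'
python3 -m pendant '[[-0.15,0,0,0,0,0],[-0.3,0,0,0,0,0],[-0.45,0,0,0,0,0],[-0.6,0,0,0,0,0],[-0.75,0,0,0,0,0],[-0.9,0,0,0,0,0],[-1,0,0,0,0,0],[-1,0,0,0,0,0]]'
python3 - <<'E'
from meas import *
d=np.load('w11.npz'); rs=[]
C={'w':(d['f'],d['K'],d['V']),'top':cam('top'),'scene':cam('scene')}
save('t4',C['top'][0],(340,220,480,320),5); save('s4',C['scene'][0],(180,200,330,350),4)
for n,(f,K,V) in C.items():
    c=max(cv2.findContours(red(f),cv2.RETR_EXTERNAL,cv2.CHAIN_APPROX_NONE)[0],key=cv2.contourArea); m=cv2.moments(c); p=(m['m10']/m['m00'],m['m01']/m['m00']); print(n,p,m['m00']); rs.append(ray(K,V,p))
x,er=tri(rs); e=np.array([np.cos(np.radians(-5.3)),np.sin(np.radians(-5.3))]); print(x,er,x[:2]@e-.5546)
for a in (0,2): print(tri([rs[a],rs[a-1]])[0])
E
```

```text
time_s: 41.15
tool_pos: [0.5409, 0.0186, 0.2791]
tool_rot: [180.0, -0.0, -95.2]
force: [0.6, 0.2, 1.0]
grip_width: 0.0556
time_s: 42.15
tool_pos: [0.55, 0.1182, 0.279]
tool_rot: [180.0, -0.0, -95.2]
force: [-0.3, 0.4, -0.4]
grip_width: 0.0551
w (318.3378421900161, 143.1771336553945) 517.5
top (381.94403892944035, 233.54014598540147) 68.5
scene (292.3847619047619, 274.12) 87.5
[ 0.60219762 -0.08946956  0.11579485] [np.float64(0.00040455276421877005), np.float64(0.00019026458396024877), np.float64(0.0005877119436279169)] 0.0532873984637704
[ 0.60218122 -0.08957055  0.11589284]
[ 0.60206173 -0.08962028  0.11581829]
```

View pics/t4.png

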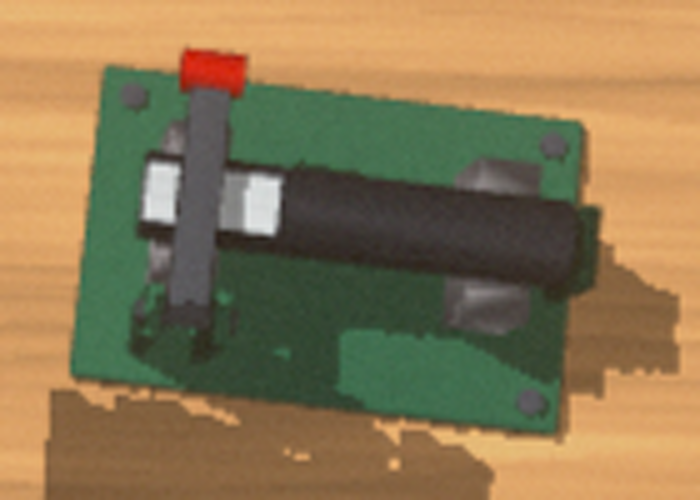

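View pics/s4.png

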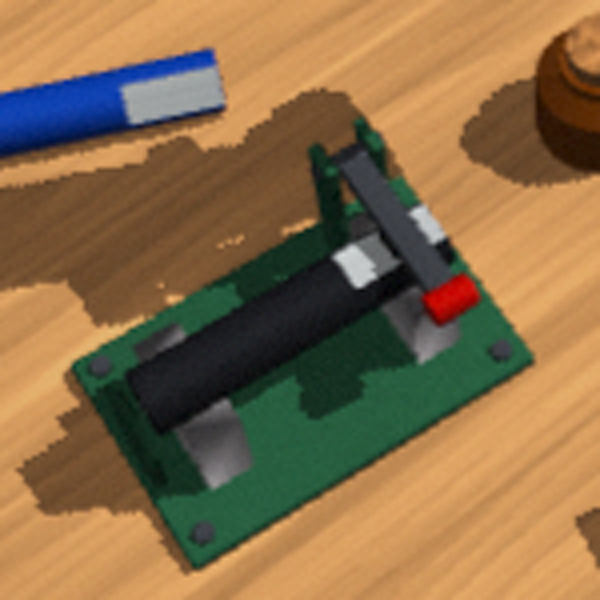

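Clamp arm level. The knob centroid height is 0.116, and it read about 3 mm high before as well; with the foot on the round it would read about 0.124. One last check of the flat's angle, from this wrist picture.

Run:
```python
from meas import *
d=np.load('w11.npz'); f,K,V=d['f'],d['K'],d['V']; save('w11c',f,(280,120,500,280),3.5)
g=cv2.cvtColor(f,cv2.COLOR_BGR2GRAY)
for x in (300,345,348,352,380,400): print(x,[int(v) for v in g[170:222,x]])
```

```text
300 [121, 122, 122, 124, 124, 105, 42, 32, 41, 43, 45, 49, 46, 43, 115, 227, 252, 248, 247, 245, 245, 245, 247, 246, 247, 248, 247, 245, 244, 245, 246, 246, 246, 248, 248, 248, 249, 249, 252, 228, 29, 33, 40, 89, 128, 122, 123, 122, 123, 124, 123, 125]
345 [73, 72, 72, 72, 71, 62, 36, 25, 36, 44, 46, 46, 47, 45, 79, 216, 255, 251, 249, 249, 249, 248, 249, 249, 248, 249, 250, 249, 247, 248, 250, 250, 249, 250, 250, 250, 251, 252, 255, 240, 79, 31, 31, 52, 74, 71, 71, 72, 73, 71, 72, 73]
348 [71, 71, 72, 70, 71, 64, 41, 34, 37, 42, 46, 47, 48, 44, 78, 217, 255, 251, 249, 249, 248, 248, 249, 249, 249, 249, 250, 249, 247, 248, 250, 251, 249, 250, 250, 250, 251, 252, 255, 241, 79, 31, 31, 50, 74, 71, 70, 72, 70, 71, 71, 71]
352 [72, 70, 69, 72, 73, 64, 43, 32, 37, 43, 46, 45, 48, 46, 79, 218, 255, 253, 252, 252, 252, 251, 252, 253, 253, 254, 254, 254, 252, 253, 255, 255, 255, 255, 255, 255, 255, 255, 255, 248, 85, 33, 35, 54, 74, 74, 73, 72, 74, 68, 70, 70]
380 [71, 72, 71, 73, 72, 68, 52, 35, 40, 44, 47, 45, 48, 48, 52, 53, 55, 57, 60, 61, 63, 65, 67, 68, 66, 67, 67, 68, 68, 65, 66, 62, 60, 55, 54, 53, 49, 47, 44, 45, 42, 37, 29, 49, 75, 71, 69, 88, 105, 111, 120, 119]
400 [123, 125, 123, 124, 124, 124, 100, 28, 36, 41, 44, 47, 48, 50, 52, 52, 53, 55, 58, 62, 62, 63, 65, 66, 70, 68, 69, 70, 68, 67, 66, 64, 58, 58, 55, 54, 48, 46, 46, 42, 42, 39, 31, 49, 75, 73, 70, 95, 123, 120, 119, 119]
```

View pics/w11c.png

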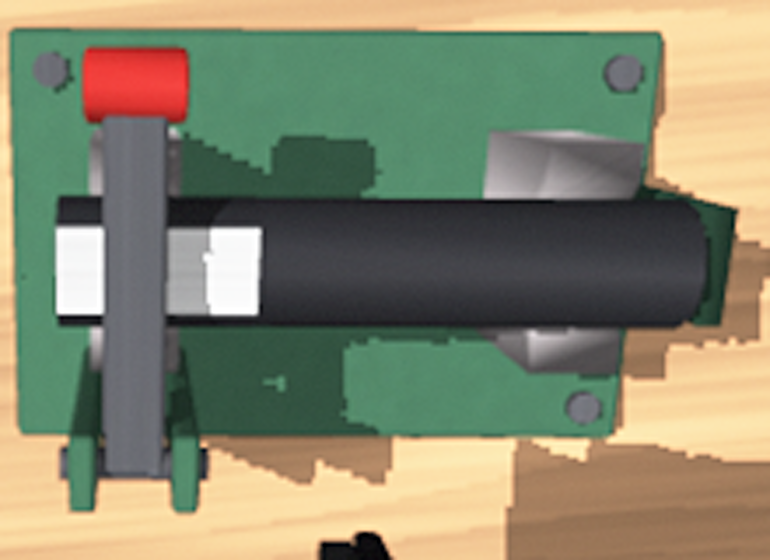

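Run:
```python
from meas import *
d=np.load('w11.npz'); K,V=d['K'],d['V']
a=np.radians(-5.3); e=np.array([np.cos(a),np.sin(a),0])
def t(p): o,q=ray(K,V,p); return o,np.arctan2(q@e,-q[2])
for X0 in ('sil',.5541):
    o,t1=t((380,175.9)); _,t2=t((380,213.0)); m=(t1+t2)/2
    X=o@e+(o[2]-.082)*np.tan(m) if X0=='sil' else X0
    L=[]
    for y in (184.5,209.7):
        o,q=ray(K,V,(348,y)); d2=np.array([q@e,q[2]]); d2/=np.linalg.norm(d2); p=np.array([o@e-X,o[2]-.082]); b=p@d2; disc=b*b-p@p+.01985**2; s=-b-np.sqrt(max(disc,0)); z=p+s*d2; L.append(np.degrees(np.arctan2(z[0],z[1])))
    print(X,L,np.mean(L))
    # method 2: chord height profile
```

```text
0.5540681191446859 [np.float64(40.51773213203432), np.float64(-43.06497227412868)] -1.27362007104718
0.5541 [np.float64(40.40960407290892), np.float64(-43.22298444544117)] -1.4066901862661254
```

Run:
```python
from h import *
o=env.get_obs(); print(o['time_s'],o['tool_pos'],o['force']); print(env.sign_off())
```

```text
42.25 [0.55014702 0.11658774 0.2792436 ] [-0.37801732  0.60270837  0.71149526]
the job is handed in; nothing more can be done
None
```

The flat now faces up, the clamp foot rests on it, and I handed the job in at 42.3 s with the gripper clear of everything.

- **Roll:** I rolled the shaft about 48.7° in the V-blocks, in two grips of 24.0° and 24.7°, because joint 6 was nearing its limit partway. I let go of the shaft before touching the clamp.
- **Clamp:** I pinched the red knob, swung the arm down along its arc, and pressed to about 19 N before opening the gripper.
- **Flat:** it measured -0.8° from up before clamping and -1.3° after, each good to about 1°. Both readings suggest it went slightly past upright, and I left it there.
- **Foot:** contact came at the arm's level height. The knob centre measured 116 mm high against 112 mm expected. The same measurement gave a 3 mm excess arm radius earlier, so the arm is about level. A foot on the round would have read about 124 mm.
- **Disagreement:** the plate corners put the groove axis about 1.6 mm from where the shaft's outline did. I used the outline for the grasp, and the grip forces stayed small.
- **Bystanders:** I didn't touch the jar, staple remover, bookend or blue look-alikes. I did not re-measure their positions at the end.

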